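Stock the breakfast table caddy

TASK

Stock the breakfast caddy: put the salt shaker into the low narrow white cup, the honey jar into the low wide white cup, the slim chilli bottle into the tall narrow dark steel sleeve and the pepper mill into the tall wide dark steel sleeve, each standing upright on the bottom of its holder. Set them in without dropping them or knocking anything over, and leave the blue-labelled sauce bottle and the dark-capped spice jar standing where they are.

Things in the scene. Friction and masses are not known exactly. Their poses are not given: they have to be found in the camera images.
- salt: glass salt shaker with a domed grey metal cap, 44 mm in diameter, 90 mm high, 0.1 kg, loose, upright. The glass narrows from its belly (44 mm at 35 mm height) to the shoulder; the cap, from 66 to 86 mm height, has straight sides 34 mm apart. Origin: centre of the underside; z is its axis, upward.
- chilli_bottle: slim clear glass bottle of red chilli sauce, green label, pale wooden-looking cap; 184 mm high, 0.21 kg, loose, upright. Straight round body 47 mm in diameter up to 95 mm height, above that it grips like a plain cone (34 mm wide at 140 mm height, 22 mm at 180 mm), though the neck looks slimmer; held at 140 mm it hangs steady. Origin: centre of the underside; z is its axis, upward.
- honey_jar: squat jar of pale honey with a white screw lid and a dark label, 62 mm in diameter at most (58 mm at the foot and the lid), 99 mm high, 0.44 kg, loose, upright; sides nearly straight, 62 mm wide at 70 mm height. Origin: centre of the underside; z is its axis, upward.
- pepper_mill: turned dark wooden pepper mill with a small metal knob on top, 58 mm in diameter, 170 mm high, 0.18 kg, loose, upright. The round head, from 125 to 150 mm height, is 49 mm wide and makes a good grip; it does not turn. Origin: centre of the underside; z is its axis, upward.
- sauce_bottle: glass sauce bottle with a dark blue label and a pale cap, 59 mm in diameter, 204 mm high, loose, upright: taller and thicker than the chilli bottle. It does not belong in the caddy and stays where it stands. Origin: centre of the underside.
- spice_jar: spice jar with a dark brown screw cap and a brown label, 44 mm in diameter, 96 mm high, loose, upright. It does not belong in the caddy and stays where it stands. Origin: centre of the underside.
- cup_narrow: low, narrow white cup, for the salt shaker: 32 mm high, 73 mm across the rim; round opening 65 mm wide at the rim, narrowing over the upper 16 mm to a 56 mm bore. Fixed in the caddy. Origin: centre of its underside, 8 mm above the worktop, z up; inner floor 5 mm above the origin. The caddy is a square wooden tray, 204 mm outside, walls 30 mm high.
- cup_wide: low, wide white cup, for the honey jar: 32 mm high, 88 mm across the rim; round opening 80 mm wide at the rim, narrowing over the upper 16 mm to a 72 mm bore. Fixed in the caddy. Origin: centre of its underside, 8 mm above the worktop, z up; inner floor 5 mm above the origin. The four holders fill the caddy's quarters in any arrangement, centres 96 mm apart.
- sleeve_narrow: tall, narrow dark steel sleeve, for the slim chilli bottle: 52 mm high, 73 mm across the rim; round opening 65 mm wide at the rim, narrowing over the upper 16 mm to a 56 mm bore. Fixed in the caddy. Origin: centre of its underside, 8 mm above the worktop, z up; inner floor 5 mm above the origin. The x and y axes of all holders lie along the caddy's sides.
- sleeve_wide: tall, wide dark steel sleeve, for the pepper mill: 52 mm high, 88 mm across the rim; round opening 80 mm wide at the rim, narrowing over the upper 16 mm to a 72 mm bore. Fixed in the caddy. Origin: centre of its underside, 8 mm above the worktop, z up; inner floor 5 mm above the origin. Wire handles 51 mm high stand on the caddy's two sides that face its y axis.
Things that resemble listed ones, but are neither listed nor needed, are in the scene too. Leave any orange or pink look-alike of the pepper_mill alone.

How it is judged:
By the outcome, as a careful person would: the job done as asked, in the order asked, and still so for the second after the job is handed in, with the robot touching nothing.
It also fails if it takes over 106 s, if anything falls off the work surface, if the arm or the gripper's body presses on something with over 40 N, if the wrist force passes 120 N, or if a joint passes its speed limit or range.

ROBOT

A 7-joint arm with a two-finger parallel gripper is mounted at the origin on a cart in front of the work surface, level with it; the furniture and walls round the work are solid. World frame = base frame: x ahead of the robot, y to its left, z up, the work surface at z = 0. Lengths are in mm, angles in degrees, forces in N, time in s.
With the tool pointing down it reaches from about 425 to 1025 mm from the base axis. Payload 3.6 kg.
Tool frame: the origin (TCP) lies midway between the tips of the shut fingers; the grasp point (between the pads) lies 19 mm behind it; z points along the fingers, y is the line along which they close (so a half turn about z gives the same grasp; the last joint's range is limited). The gripper opens to 85 mm and grips with 20 to 120 N. Pads are 22 mm wide; open, the fingers measure 114 mm over their backs; the gripper's body (76 mm by 85 mm) begins 54 mm behind the grasp point. The pads swing forward as they close: fully open they stand 13 mm farther back than shut.
Start: joints at [63.226, 33.873, 2.773, 92.16, -1.908, 54.013, -1.931], TCP at [264.74, -674.939, 231.302] pointing down, gripper open.
Joint ranges: [-153.93, 153.93], [-27.13, 128.08], [-72.61, 78.16], [10.71, 143.7], [-87.88, 267.88], [4.46, 118.87], [-176.78, 176.78]. Speed limits (degrees/s): [147.25, 147.25, 180, 180, 180, 180, 180].

INTERFACE

Orientations are given as [roll, pitch, yaw] about the fixed x, y, z axes, in that order (R = Rz(yaw) Ry(pitch) Rx(roll)).
In Python, from station import manip gives the robot as it stands.
- The arm moves only by the shell command python3 -m jog 'ROWS' [FORCE]. ROWS is JSON, a list of rows, each an object with "offset": the shift along the tool's x, y, z scaled (see below), a list of three; "dr": the turn, a rotation vector about the tool's x, y, z scaled (see below), a list of three; "grip": the finger opening in mm, from 0 to 85.4. In form: [{"offset": [dx, dy, dz], "dr": [ax, ay, az], "grip": grip}, ...]. A call has 1 to 10 rows; each row shifts and turns the commanded pose from where the row before left it, along the tool's axes as they then stand; what a row does not reach is not made up. The controller multiplies each number of a shift by 20 mm and each number of a turn by 90 degrees. A row lasts 1/12 s, in which the tool goes at most 41.7 mm and 7.16 degrees, less where a joint would pass 70% of its speed; a pose out of reach is approached as far as the arm can. A call with a number of a shift or a turn outside -1 to 1 is refused whole. A call with a gripper value outside its range is refused whole. The fingers move at their own pace and stop on an object; FORCE is the grip in N (left out, the last holds). Time passes only in rows, so rows that do not move let the fingers close. It gives the time, the measured TCP pose, the force, the opening and the grip force at its end, in the units of the state.
- manip.state(): the state, without advancing time (a new reading comes with each control period).
- manip.capture(name): name is "scene" or "top"; returns the picture (420x560x3 uint8, red, green, blue); there is no depth.
- manip.camera_params(name): a dict with "intrinsics" (3x3 intrinsics, pixels), "dist" ([k1, k2, p1, p2, k3] as OpenCV has them; the pictures are not rectified), "view" (4x4, takes a point from world to camera coordinates). Camera axes: x right, y up, looking along -z (the intrinsics and any distortion apply to the point x, -y, -z); pixel columns grow to the right and rows downward; lengths in mm; the calibration is good to about 2 mm. A picture is of the moment at which its call begins. camera_params takes no time and is no camera call.
- manip.job_done(): hands the job in; it is judged then, once.
The state is a dict: "time": time; "joint_pos": joint angles; "dq": joint speeds; "joint_efforts": joint torques, N m; "tcp_pos": TCP position; "orientation": TCP orientation; "ft_force": force on the tool from outside, world axes, zero at the start; "moment": the same for the moment, N m; "opening": finger opening in mm; "gripper_force": force on a finger pad.
Only numpy, scipy, OpenCV 4.12 (cv2) and the standard library are available. Lean on these libraries where they do the work, as an engineer would, in place of code of your own. Each camera call takes 0.05 s, during which the arm holds its last target. There are 200 camera calls.

## Working session

There is one attempt and no reset: what is moved stays moved. The work goes in short steps, Python scripts to look and compute and a shell command to move; the robot and the scene stay as the last step left them, time stands still between calls to the robot, and variables do not carry over. Pictures are saved under pics/ and viewed, at most 14 in all, crops included, and the job is handed in when it is done.

```bash
mkdir -p pics; python3 - <<'E'
from station import manip
import cv2,numpy as np
for n in("scene","top"):
    im=manip.capture(n); cv2.imwrite(f"pics/{n}0.png",im[:,:,::-1])
    p=manip.camera_params(n); print(n,{k:np.round(v,4).tolist() for k,v in p.items()})
s=manip.state(); print({k:np.round(v,2).tolist() for k,v in s.items()})
E
```

```text
scene {'intrinsics': [[489.3496, 0.0, 279.5847], [0.0, 489.3496, 207.9676], [0.0, 0.0, 1.0]], 'dist': [-0.0382, 0.0, 0.0, 0.0, 0.0], 'view': [[0.9971, 0.0742, 0.0139, -520.7721], [-0.0717, 0.8735, 0.4815, -5.6963], [0.0235, -0.4812, 0.8763, -1173.6582], [0.0, 0.0, 0.0, 1.0]]}
top {'intrinsics': [[408.9851, 0.0, 269.8971], [0.0, 408.9851, 212.445], [0.0, 0.0, 1.0]], 'dist': [-0.0065, 0.0, 0.0, 0.0, 0.0], 'view': [[0.3152, -0.949, 0.0001, -159.9837], [0.9121, 0.303, 0.276, -507.6221], [-0.262, -0.0869, 0.9612, -805.225], [0.0, 0.0, 0.0, 1.0]]}
{'time': 0.1, 'joint_pos': [63.23, 33.92, 2.77, 92.23, -1.91, 54.02, -1.93], 'dq': [0.0, -0.04, -0.05, -0.03, -0.19, -0.02, -0.04], 'joint_efforts': [0.0, -55.0, 1.55, -19.88, 0.01, 0.0, 0.0], 'tcp_pos': [264.47, -674.22, 230.23], 'orientation': [-179.88, 0.01, 21.42], 'ft_force': [-0.01, 0.24, -0.02], 'moment': [0.01, -0.01, -0.03], 'gripper_force': 0.0, 'opening': 85.84}
```

View pics/scene0.png

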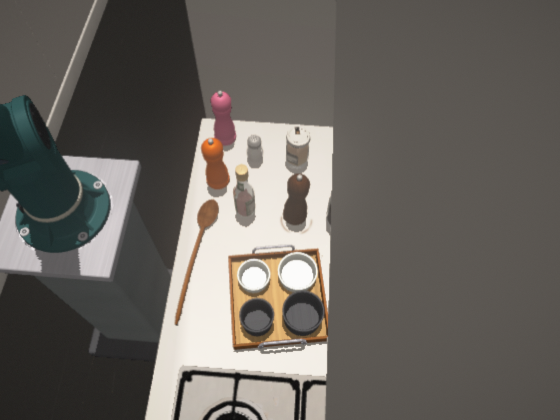

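View pics/top0.png

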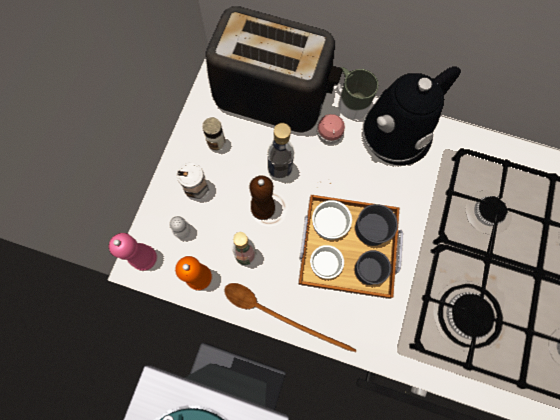

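The top view shows candidates by pixel:
- **Pepper mill:** dark brown (262,197), orange (195,272), pink (130,250). I choose the dark brown one.
- **Chilli bottle:** slim bottle (243,248) or blue-label sauce bottle (280,150). I choose the slim one.
- **Salt:** grey-capped (179,227) or spice jar (214,133). I choose the grey-capped one.
- **Honey:** jar at (192,180). The pink item at (331,127) isn't needed.

The holders show as cups on the left, narrow (327,263) and wide (332,220), and sleeves on the right, narrow (372,267) and wide (376,224). I'll check these in a close crop.

```bash
cat > h.py <<'E'
from station import manip
import cv2,numpy as np
P={n:{k:np.array(v,float) for k,v in manip.camera_params(n).items()} for n in("scene","top")}
F=np.diag([1,-1,-1.])
def ray(n,uv):
    p=P[n];R=p["view"][:3,:3];t=p["view"][:3,3]
    q=cv2.undistortPoints(np.array([[uv]],float),p["intrinsics"],p["dist"])[0,0]
    return -R.T@t, R.T@(F@np.array([q[0],q[1],1]))
def plane(n,uv,z):
    c,d=ray(n,uv); return c+d*(z-c[2])/d[2]
def two(a,b):  # midpoint of scene ray a, top ray b
    (c1,d1),(c2,d2)=ray("scene",a),ray("top",b)
    s=np.linalg.lstsq(np.c_[d1,-d2],c2-c1,rcond=None)[0]
    x,y=c1+s[0]*d1,c2+s[1]*d2
    return (x+y)/2,np.linalg.norm(x-y)
def proj(n,X):
    p=P[n];V=F@p["view"][:3,:3];t=F@p["view"][:3,3]
    return cv2.projectPoints(np.array(X,float).reshape(-1,3),cv2.Rodrigues(V)[0],t,p["intrinsics"],p["dist"])[0][:,0]
E
python3 - <<'E'
import cv2
t=cv2.imread("pics/top0.png"); s=cv2.imread("pics/scene0.png")
a=t[100:310,150:410]; a=cv2.resize(a,None,fx=2.85,fy=2.85,interpolation=cv2.INTER_CUBIC); cv2.imwrite("pics/topc.png",a[:,:790])
b=s[120:360,200:340]; b=cv2.resize(b,None,fx=2.5,fy=2.5,interpolation=cv2.INTER_CUBIC); cv2.imwrite("pics/scenec.png",b)
E
```

```text
(no output)
```

View pics/topc.png

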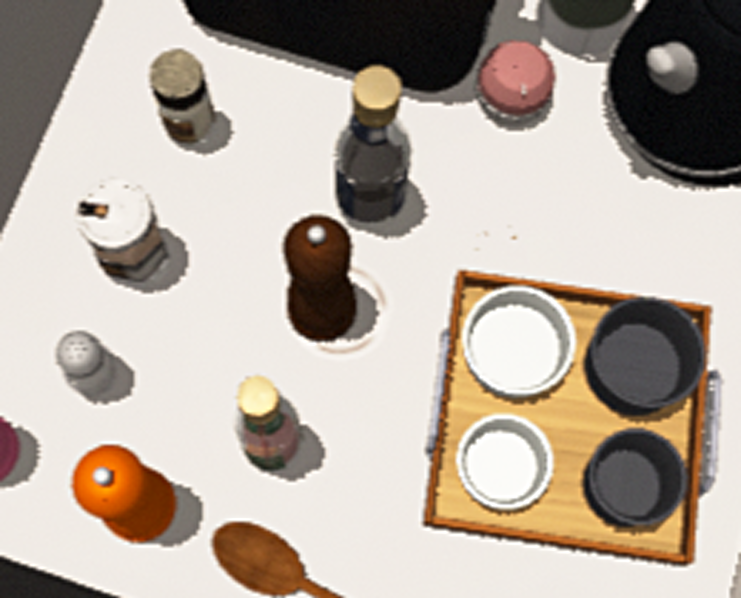

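View pics/scenec.png

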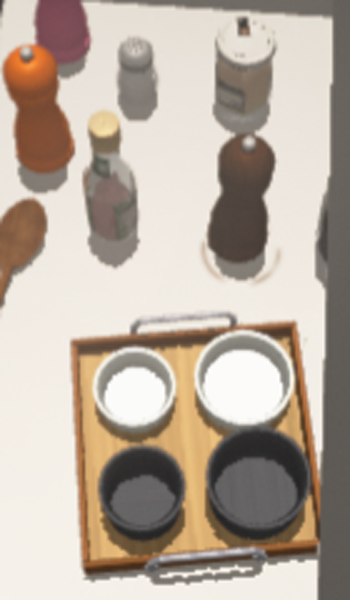

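The crops confirm the choices. In the top crop the cap centres are salt (80,352), honey (119,212), chilli (259,393) and mill knob (317,234). The holder rims are at (504,462), (520,342), (635,476) and (645,355). The scene crop shows matching positions, and the mill stands on a pale ring.

```bash
python3 - <<'E'
from h import *
T=dict(salt=(80,352,84),honey=(119,212,99),chilli=(259,393,184),mill=(317,234,168),sauce=(378,90,204),spice=(177,70,96),cupN=(504,462,40),cupW=(520,342,40),slN=(635,476,60),slW=(645,355,60),orange=(103,477,168))
S=dict(salt=(136,47),honey=(246,38),chilli=(104,122),mill=(249,142),cupN=(134,389),cupW=(245,380),slN=(142,482),slW=(258,482),orange=(27,52))
tp=lambda a:(a[0]/2.85+150-.3,a[1]/2.85+100-.3); sp=lambda a:(a[0]/2.5+200-.3,a[1]/2.5+120-.3)
for k,v in T.items():
    o=[plane("top",tp(v),v[2]).round(1)[:2].tolist()]
    if k in S:
        o.append(plane("scene",sp(S[k]),v[2]).round(1)[:2].tolist()); x,g=two(sp(S[k]),tp(v)); o+=[x.round(1).tolist(),round(g,1)]
    print(k,*o)
# tray corners at z=30 (top crop)
for c in [(460,271),(711,307),(692,561),(425,523)]: print(plane("top",tp(c),30).round(1)[:2])
# masks: salt grey cap / white cups
im=cv2.imread("pics/top0.png")
for lo,n in(((215,215,215),"white"),):
    r=im[195:290,305:355]; m=cv2.inRange(r,lo,(255,255,255))
c,_=ray("scene",(280,208)); print("scene cam",c.round()); c2,d=ray("scene",(333,300)); print([ (c2+d*(z-c2[2])/d[2]).round().tolist() for z in(0,300,600,800)])
E
```

```text
salt [445.6, 182.9] [445.3, 188.8] [445.2, 181.0, 93.0] 2.8
honey [552.7, 191.2] [550.6, 197.1] [550.0, 188.2, 109.9] 1.5
chilli [439.3, 33.8] [437.1, 35.1] [438.1, 32.9, 188.0] 1.1
mill [559.1, 35.5] [558.9, 35.7] [558.9, 35.4, 168.4] 0.0
sauce [657.1, 24.6]
spice [678.1, 192.5]
cupN [474.4, -139.3] [475.3, -143.4] [475.3, -140.2, 32.5] 1.2
cupW [568.3, -125.0] [570.7, -127.4] [570.5, -125.2, 33.8] 0.7
slN [490.8, -232.0] [491.3, -230.8] [490.9, -231.5, 61.3] 0.9
slW [582.3, -216.2] [585.9, -223.4] [586.7, -218.9, 45.6] 0.6
orange [358.8, 112.6] [359.5, 112.9] [359.1, 112.8, 167.8] 0.8
[612.8 -63.9]
[ 646.7 -261.4]
[ 449.1 -294. ]
[413.3 -96.6]
scene cam [ 546. -521. 1039.]
[[653.0, -172.0, 0.0], [622.0, -273.0, 300.0], [591.0, -374.0, 600.0], [571.0, -441.0, 800.0]]
```

```bash
python3 -m jog '[{"offset":[0,0,0],"dr":[0,0,0.0595],"grip":85},{"offset":[0,0,0],"dr":[0,0,0.0595],"grip":85},{"offset":[0,0,0],"dr":[0,0,0.0595],"grip":85},{"offset":[0,0,0],"dr":[0,0,0.0595],"grip":85},{"offset":[1,-1,0],"dr":[0,0,0],"grip":85},{"offset":[1,-1,0],"dr":[0,0,0],"grip":85},{"offset":[1,-1,0],"dr":[0,0,0],"grip":85},{"offset":[1,-1,0],"dr":[0,0,0],"grip":85}]' 40
python3 -c "
from station import manip
print(manip.state()['joint_pos'])"
```

```text
time: 0.77
tcp_pos: [345.3, -593.7, 230.7]
orientation: [-179.9, 0.0, -0.0]
ft_force: [1.3, 0.2, 0.0]
opening: 85.2
gripper_force: 0.0
[ 50.48442637  31.31147047   8.3031887   97.68028852  -5.51039502
  51.47151661 -28.99369554]
```

```bash
python3 -m jog '[{"offset":[1,-1,0],"dr":[0,0,0],"grip":85},{"offset":[1,-1,0],"dr":[0,0,0],"grip":85},{"offset":[1,-1,0],"dr":[0,0,0],"grip":85},{"offset":[1,-1,0],"dr":[0,0,0],"grip":85},{"offset":[1,-1,0],"dr":[0,0,0],"grip":85},{"offset":[1,-1,0],"dr":[0,0,0],"grip":85},{"offset":[1,-1,0],"dr":[0,0,0],"grip":85},{"offset":[0,-1,0],"dr":[0,0,0],"grip":85},{"offset":[0,-1,0],"dr":[0,0,0],"grip":85},{"offset":[0,-1,0],"dr":[0,0,0],"grip":85}]'
python3 -m jog '[{"offset":[0,-1,0],"dr":[0,0,0],"grip":85},{"offset":[0,-1,0],"dr":[0,0,0],"grip":85},{"offset":[0,-1,0],"dr":[0,0,0],"grip":85},{"offset":[0,-1,0],"dr":[0,0,0],"grip":85},{"offset":[0,-1,0],"dr":[0,0,0],"grip":85},{"offset":[0,-1,0],"dr":[0,0,0],"grip":85},{"offset":[0,-1,0],"dr":[0,0,0],"grip":85},{"offset":[0,-1,0],"dr":[0,0,0],"grip":85},{"offset":[0,-1,0],"dr":[0,0,0],"grip":85},{"offset":[0,-1,0],"dr":[0,0,0],"grip":85}]'
python3 -m jog '[{"offset":[0,-1,0],"dr":[0,0,0],"grip":85},{"offset":[0,-1,0],"dr":[0,0,0],"grip":85},{"offset":[0,-1,0],"dr":[0,0,0],"grip":85},{"offset":[0,-1,0],"dr":[0,0,0],"grip":85},{"offset":[0,-1,0],"dr":[0,0,0],"grip":85},{"offset":[0,-1,0],"dr":[0,0,0],"grip":85},{"offset":[0,-1,0],"dr":[0,0,0],"grip":85},{"offset":[0,-1,0],"dr":[0,0,0],"grip":85},{"offset":[0,-1,0],"dr":[0,0,0],"grip":85},{"offset":[0,-1,0],"dr":[0,0,0],"grip":85}]'
python3 -c "
from station import manip
print(manip.state()['joint_pos'])"
```

```text
time: 1.6
tcp_pos: [484.9, -393.4, 230.7]
orientation: [-180.0, 0.1, 0.1]
ft_force: [-0.9, 0.0, -0.0]
opening: 85.2
gripper_force: 0.0
time: 2.43
tcp_pos: [484.3, -193.9, 231.0]
orientation: [-180.0, 0.0, -0.0]
ft_force: [0.5, 0.4, 0.6]
opening: 84.9
gripper_force: 0.0
time: 3.27
tcp_pos: [484.3, 6.0, 231.1]
orientation: [180.0, 0.0, -0.0]
ft_force: [0.1, 0.1, -0.8]
opening: 85.0
gripper_force: 0.0
[ -8.44604461  16.71356527   2.93302937 122.66317793  -1.29198557
  40.69031531 -94.66049334]
```

```bash
python3 -m jog '[{"offset":[0,-1,0],"dr":[0,0,0],"grip":85},{"offset":[0,-1,0],"dr":[0,0,0],"grip":85},{"offset":[0,-1,0],"dr":[0,0,0],"grip":85},{"offset":[0,-1,0],"dr":[0,0,0],"grip":85},{"offset":[0,-1,0],"dr":[0,0,0],"grip":85},{"offset":[0,-1,0],"dr":[0,0,0],"grip":85},{"offset":[-0.97,-1,0],"dr":[0,0,0],"grip":85},{"offset":[-0.97,-1,0],"dr":[0,0,0],"grip":85},{"offset":[0,-0.97,0],"dr":[0,0,0],"grip":85},{"offset":[0,0,0.5],"dr":[0,0,0],"grip":85}]'
python3 -m jog '[{"offset":[0,0,1],"dr":[0,0,0],"grip":85},{"offset":[0,0,1],"dr":[0,0,0],"grip":85},{"offset":[0,0,1],"dr":[0,0,0],"grip":85},{"offset":[0,0,1],"dr":[0,0,0],"grip":85},{"offset":[0,0,1],"dr":[0,0,0],"grip":85},{"offset":[0,0,1],"dr":[0,0,0],"grip":85}]'
python3 - <<'E'
from h import *
a=manip.capture("top");b=manip.capture("scene")
a=cv2.resize(a[130:310,100:310],None,fx=2,fy=2);b=cv2.resize(b[80:260,180:335],None,fx=2,fy=2)
cv2.imwrite("pics/s1.png",np.hstack([a,b])[:,:,::-1])
E
```

```text
time: 4.1
tcp_pos: [446.0, 189.5, 222.4]
orientation: [-179.8, -0.2, 0.4]
ft_force: [0.4, 0.5, 0.3]
opening: 85.2
gripper_force: 0.0
time: 4.6
tcp_pos: [446.2, 183.4, 99.9]
orientation: [180.0, 0.0, -0.1]
ft_force: [1.0, -0.6, -0.3]
opening: 84.8
gripper_force: 0.0
```

View pics/s1.png

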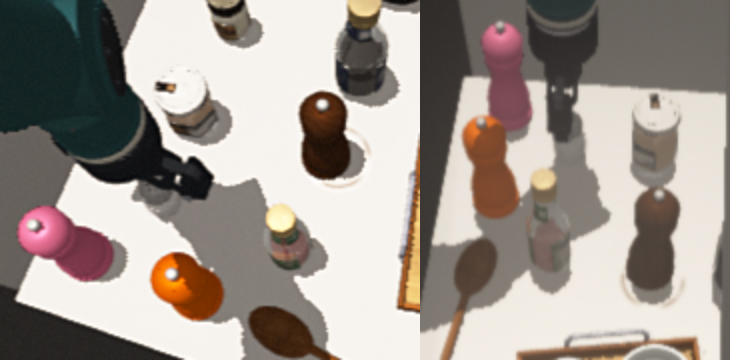

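The crop shows the open gripper straddling the salt shaker (top crop about (160,190)), clear of the orange and pink mills. I'll descend and close.

```bash
python3 -m jog '[{"offset":[0,0,0.8],"dr":[0,0,0],"grip":85},{"offset":[0,0,0.8],"dr":[0,0,0],"grip":85},{"offset":[0,0,0.7],"dr":[0,0,0],"grip":85},{"offset":[0,0,0],"dr":[0,0,0],"grip":85},{"offset":[0,0,0],"dr":[0,0,0],"grip":65},{"offset":[0,0,0],"dr":[0,0,0],"grip":50},{"offset":[0,0,0],"dr":[0,0,0],"grip":45},{"offset":[0,0,0],"dr":[0,0,0],"grip":40},{"offset":[0,0,0],"dr":[0,0,0],"grip":36},{"offset":[0,0,0],"dr":[0,0,0],"grip":32}]' 30
python3 -m jog '[{"offset":[0,0,0],"dr":[0,0,0],"grip":25},{"offset":[0,0,0],"dr":[0,0,0],"grip":20},{"offset":[0,0,0],"dr":[0,0,0],"grip":20},{"offset":[0,0,0],"dr":[0,0,0],"grip":20}]' 30
```

```text
time: 5.53
tcp_pos: [447.0, 185.6, 56.2]
orientation: [-179.9, -0.1, 0.0]
ft_force: [0.4, 2.7, 4.6]
opening: 33.2
gripper_force: 27.7
time: 5.87
tcp_pos: [446.9, 185.5, 56.2]
orientation: [-179.9, -0.1, 0.0]
ft_force: [-1.0, 1.1, 5.9]
opening: 33.2
gripper_force: 27.9
```

```bash
python3 -m jog '[{"offset":[0,0,-0.5],"dr":[0,0,0],"grip":20},{"offset":[0,0,-1],"dr":[0,0,0],"grip":20},{"offset":[0,0,-1],"dr":[0,0,0],"grip":20},{"offset":[0,0,-1],"dr":[0,0,0],"grip":20},{"offset":[0,0,-1],"dr":[0,0,0],"grip":20},{"offset":[0,0,-1],"dr":[0,0,0],"grip":20},{"offset":[0,0,-1],"dr":[0,0,0],"grip":20},{"offset":[0,0,-1],"dr":[0,0,0],"grip":20},{"offset":[0,0,-1],"dr":[0,0,0],"grip":20},{"offset":[0,0,-0.5],"dr":[0,0,0],"grip":20}]'
python3 -m jog '[{"offset":[0.2,0.5,0],"dr":[0,0,0],"grip":20},{"offset":[0.2,1,0],"dr":[0,0,0],"grip":20},{"offset":[0.2,1,0],"dr":[0,0,0],"grip":20},{"offset":[0.2,1,0],"dr":[0,0,0],"grip":20},{"offset":[0.2,1,0],"dr":[0,0,0],"grip":20},{"offset":[0.2,1,0],"dr":[0,0,0],"grip":20},{"offset":[0.2,1,0],"dr":[0,0,0],"grip":20},{"offset":[0.02,1,0],"dr":[0,0,0],"grip":20},{"offset":[0,1,0],"dr":[0,0,0],"grip":20},{"offset":[0,1,0],"dr":[0,0,0],"grip":20}]'
python3 -m jog '[{"offset":[0,1,0],"dr":[0,0,0],"grip":20},{"offset":[0,1,0],"dr":[0,0,0],"grip":20},{"offset":[0,1,0],"dr":[0,0,0],"grip":20},{"offset":[0,1,0],"dr":[0,0,0],"grip":20},{"offset":[0,1,0],"dr":[0,0,0],"grip":20},{"offset":[0,1,0],"dr":[0,0,0],"grip":20},{"offset":[0,0.77,0],"dr":[0,0,0],"grip":20},{"offset":[0,0,0],"dr":[0,0,0],"grip":20},{"offset":[0,0,0],"dr":[0,0,0],"grip":20}]'
```

```text
time: 6.7
tcp_pos: [446.4, 184.5, 237.9]
orientation: [-179.9, -0.2, -0.0]
ft_force: [0.5, -1.0, -0.7]
opening: 33.2
gripper_force: 28.4
time: 7.53
tcp_pos: [473.1, -7.7, 234.0]
orientation: [180.0, 0.2, -0.0]
ft_force: [0.4, 0.8, -0.4]
opening: 32.5
gripper_force: 28.4
time: 8.28
tcp_pos: [473.0, -142.1, 234.2]
orientation: [-180.0, 0.2, -0.2]
ft_force: [1.1, -0.0, -1.0]
opening: 32.9
gripper_force: 28.4
```

```bash
python3 -m jog '[{"offset":[0.115,-0.11,0.5],"dr":[0,0,0],"grip":20},{"offset":[0,0,1],"dr":[0,0,0],"grip":20},{"offset":[0,0,1],"dr":[0,0,0],"grip":20},{"offset":[0,0,1],"dr":[0,0,0],"grip":20},{"offset":[0,0,1],"dr":[0,0,0],"grip":20},{"offset":[0,0,0.5],"dr":[0,0,0],"grip":20},{"offset":[0,0,0],"dr":[0,0,0],"grip":20}]'
python3 - <<'E'
from h import *
a=manip.capture("top");b=manip.capture("scene")
a=cv2.resize(a[170:310,250:410],None,fx=2.5,fy=2.5);b=cv2.resize(b[220:360,210:340],None,fx=2.5,fy=2.5)
cv2.imwrite("pics/s2.png",np.hstack([a,b])[:,:,::-1])
E
```

```text
time: 8.87
tcp_pos: [474.8, -136.9, 132.7]
orientation: [-179.9, 0.3, 0.1]
ft_force: [0.1, 0.1, -1.0]
opening: 32.6
gripper_force: 28.5
```

View pics/s2.png

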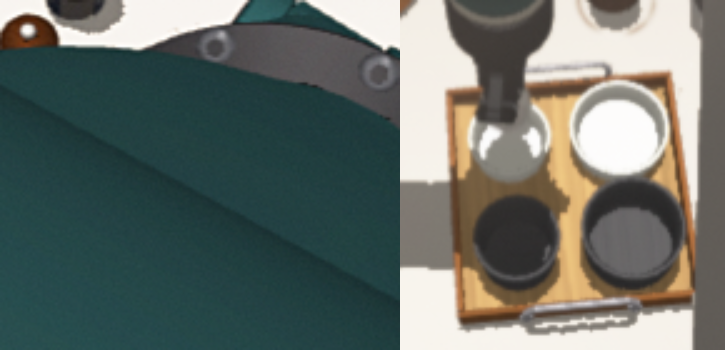

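The top view is blocked by the arm. The scene crop shows the salt over the narrow cup at about (508,140), so I'll lower it.

```bash
python3 -m jog '[{"offset":[0,0.1,0.6],"dr":[0,0,0],"grip":20},{"offset":[0,0,0.7],"dr":[0,0,0],"grip":20},{"offset":[0,0,0.7],"dr":[0,0,0],"grip":20},{"offset":[0,0,0.4],"dr":[0,0,0],"grip":20},{"offset":[0,0,0.3],"dr":[0,0,0],"grip":20},{"offset":[0,0,0.2],"dr":[0,0,0],"grip":20},{"offset":[0,0,0],"dr":[0,0,0],"grip":20},{"offset":[0,0,0],"dr":[0,0,0],"grip":20}]'
```

```text
time: 9.63
tcp_pos: [477.0, -140.8, 77.7]
orientation: [180.0, -0.0, 0.0]
ft_force: [-0.5, -0.3, -1.0]
opening: 32.6
gripper_force: 28.4
```

```bash
python3 -m jog '[{"offset":[-0.08,0,0.15],"dr":[0,0,0],"grip":20},{"offset":[0,0,0.15],"dr":[0,0,0],"grip":20},{"offset":[0,0,0],"dr":[0,0,0],"grip":20},{"offset":[0,0,0],"dr":[0,0,0],"grip":20}]'
python3 -m jog '[{"offset":[0,0,0.1],"dr":[0,0,0],"grip":20},{"offset":[0,0,0],"dr":[0,0,0],"grip":20},{"offset":[0,0,0],"dr":[0,0,0],"grip":20}]'
```

```text
time: 9.97
tcp_pos: [474.9, -140.7, 71.3]
orientation: [-180.0, 0.0, -0.0]
ft_force: [0.3, -0.4, -0.8]
opening: 32.6
gripper_force: 28.5
time: 10.22
tcp_pos: [475.6, -140.9, 69.8]
orientation: [180.0, -0.1, -0.0]
ft_force: [-1.1, 0.1, 4.6]
opening: 33.0
gripper_force: 29.4
```

```bash
python3 -m jog '[{"offset":[0,0,0],"dr":[0,0,0],"grip":38},{"offset":[0,0,0],"dr":[0,0,0],"grip":45},{"offset":[0,0,0],"dr":[0,0,0],"grip":55},{"offset":[0,0,0],"dr":[0,0,0],"grip":60},{"offset":[0,0,0],"dr":[0,0,0],"grip":60},{"offset":[0,0,-0.5],"dr":[0,0,0],"grip":60},{"offset":[0,0,-1],"dr":[0,0,0],"grip":60},{"offset":[0,0,-1],"dr":[0,0,0],"grip":60},{"offset":[0,0,-1],"dr":[0,0,0],"grip":85},{"offset":[0,0,-1],"dr":[0,0,0],"grip":85}]'
python3 -m jog '[{"offset":[0,0,-1],"dr":[0,0,0],"grip":85},{"offset":[0,0,-1],"dr":[0,0,0],"grip":85},{"offset":[0,0,-1],"dr":[0,0,0],"grip":85},{"offset":[0,0,-1],"dr":[0,0,0],"grip":85},{"offset":[0.5,-1,0],"dr":[0,0,0],"grip":85},{"offset":[0.5,-1,0],"dr":[0,0,0],"grip":85},{"offset":[0.5,-1,0],"dr":[0,0,0],"grip":85},{"offset":[0.5,-1,0],"dr":[0,0,0],"grip":85},{"offset":[0.5,-1,0],"dr":[0,0,0],"grip":85},{"offset":[0.5,-1,0],"dr":[0,0,0],"grip":85}]'
python3 -m jog '[{"offset":[0.5,-1,0],"dr":[0,0,0],"grip":85},{"offset":[0.3,-1,0],"dr":[0,0,0],"grip":85},{"offset":[0,-1,0],"dr":[0,0,0],"grip":85},{"offset":[0,-1,0],"dr":[0,0,0],"grip":85},{"offset":[0,-1,0],"dr":[0,0,0],"grip":85},{"offset":[0,-1,0],"dr":[0,0,0],"grip":85},{"offset":[0,-1,0],"dr":[0,0,0],"grip":85},{"offset":[0,-1,0],"dr":[0,0,0],"grip":85},{"offset":[0,-1,0],"dr":[0,0,0],"grip":85},{"offset":[0,-1,0],"dr":[0,0,0],"grip":85}]'
python3 -m jog '[{"offset":[0,-0.7,0],"dr":[0,0,0],"grip":85},{"offset":[0,0,0],"dr":[0,0,0],"grip":85},{"offset":[0,0,0],"dr":[0,0,0],"grip":85}]'
python3 - <<'E'
from h import *
a=manip.capture("top");b=manip.capture("scene")
cv2.imwrite("pics/top3.png",a[:,:,::-1]);cv2.imwrite("pics/scene3.png",b[:,:,::-1])
a=cv2.resize(a[100:310,150:410],None,fx=1.8,fy=1.8);b=cv2.resize(b[120:330,210:340],None,fx=1.8,fy=1.8)
cv2.imwrite("pics/s3.png",np.hstack([a,b])[:,:,::-1])
E
```

```text
time: 11.05
tcp_pos: [474.8, -140.7, 160.8]
orientation: [-180.0, 0.0, -0.0]
ft_force: [0.4, -0.1, -0.3]
opening: 81.2
gripper_force: 0.0
time: 11.88
tcp_pos: [535.0, -19.8, 240.0]
orientation: [180.0, -0.0, -0.0]
ft_force: [-0.3, 0.8, 1.1]
opening: 84.8
gripper_force: 0.0
time: 12.72
tcp_pos: [550.6, 180.0, 240.0]
orientation: [180.0, -0.0, -0.0]
ft_force: [-0.2, -0.3, 0.7]
opening: 85.1
gripper_force: 0.0
time: 12.97
tcp_pos: [550.8, 193.4, 239.5]
orientation: [180.0, 0.0, 0.1]
ft_force: [-0.6, -0.6, -0.1]
opening: 84.8
gripper_force: 0.0
```

View pics/s3.png

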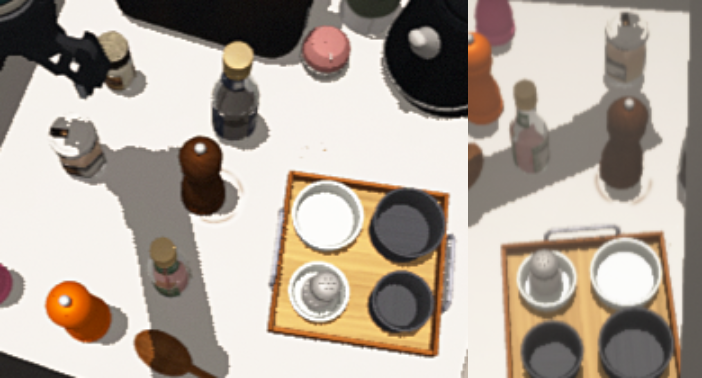

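The salt stands upright in the narrow cup, top crop about (322,285). The gripper is above the honey jar, and nothing else has moved.

```bash
python3 -m jog '[{"offset":[0,0,1],"dr":[0,0,0],"grip":85},{"offset":[0,0,1],"dr":[0,0,0],"grip":85},{"offset":[0,0,1],"dr":[0,0,0],"grip":85},{"offset":[0,0,1],"dr":[0,0,0],"grip":85},{"offset":[0,0,1],"dr":[0,0,0],"grip":85},{"offset":[0,0,1],"dr":[0,0,0],"grip":85},{"offset":[0,0,0],"dr":[0,0,0],"grip":85}]'
python3 -m jog '[{"offset":[0,0,0.5],"dr":[0,0,0],"grip":85},{"offset":[0,0,0.5],"dr":[0,0,0],"grip":85},{"offset":[0,0,0.4],"dr":[0,0,0],"grip":85},{"offset":[0,0,0],"dr":[0,0,0],"grip":85}]'
python3 - <<'E'
from h import *
a=manip.capture("top");b=manip.capture("scene")
a=cv2.resize(a[100:240,130:310],None,fx=2,fy=2);b=cv2.resize(b[100:240,210:340],None,fx=2,fy=2)
cv2.imwrite("pics/s4.png",np.hstack([a,b])[:,:,::-1])
E
```

```text
time: 13.65
tcp_pos: [548.6, 190.1, 116.0]
orientation: [179.8, 0.4, -0.1]
ft_force: [-0.9, -0.1, -0.7]
opening: 84.4
gripper_force: 0.0
time: 13.98
tcp_pos: [550.4, 192.7, 90.2]
orientation: [180.0, 0.1, -0.0]
ft_force: [0.1, -0.2, 0.9]
opening: 84.9
gripper_force: 0.0
```

View pics/s4.png

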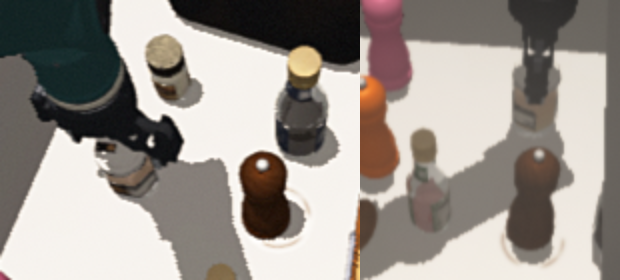

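```bash
python3 - <<'E'
from h import *
b=cv2.imread("pics/s4.png")
f=lambda X:((proj("scene",X)-[210,100])*2+[360,0]).round(1).tolist()
print(f([[550.4,160,105],[550.4,145,150],[551,193,99],[551,193,50],[551,193,0]]))
h=cv2.cvtColor(b,cv2.COLOR_BGR2HSV)
for r in (85,90,95,100,105,110,115,120,125):print(r,[int(x) for x in b[r,500:580:4].mean(1)])
E
```

```text
[[534.5, 92.0], [535.6, 79.2], [536.3, 72.6], [534.5, 96.7], [532.7, 119.6]]
85 [226, 226, 226, 181, 110, 115, 104, 66, 62, 61, 61, 62, 100, 117, 124, 214, 225, 224, 224, 224]
90 [226, 227, 226, 167, 117, 114, 79, 63, 64, 63, 63, 63, 100, 111, 142, 223, 225, 225, 225, 224]
95 [226, 227, 226, 149, 113, 114, 97, 71, 63, 62, 63, 69, 103, 110, 126, 220, 225, 225, 225, 224]
100 [227, 227, 226, 149, 107, 109, 106, 83, 64, 62, 72, 100, 107, 107, 120, 223, 225, 226, 225, 225]
105 [227, 227, 226, 148, 87, 101, 108, 101, 96, 96, 98, 105, 107, 106, 131, 223, 226, 226, 226, 226]
110 [228, 228, 227, 151, 99, 89, 86, 94, 100, 108, 108, 107, 107, 108, 147, 225, 226, 227, 227, 226]
115 [228, 227, 227, 154, 115, 118, 109, 97, 86, 99, 107, 108, 108, 111, 182, 226, 227, 227, 227, 227]
120 [228, 228, 227, 157, 106, 116, 112, 112, 108, 103, 109, 109, 109, 118, 209, 227, 227, 228, 227, 227]
125 [229, 228, 224, 134, 119, 105, 98, 95, 97, 104, 110, 111, 114, 123, 199, 228, 227, 227, 228, 227]
```

The jar spans crop 512–557 at row 95 and the finger is centred at 535, both matching the projections. I'll descend and close.

```bash
python3 -m jog '[{"offset":[0.03,0,0.5],"dr":[0,0,0],"grip":85},{"offset":[0,0,0.7],"dr":[0,0,0],"grip":85},{"offset":[0,0,0.7],"dr":[0,0,0],"grip":85},{"offset":[0,0,0.3],"dr":[0,0,0],"grip":85},{"offset":[0,0,0],"dr":[0,0,0],"grip":85},{"offset":[0,0,0],"dr":[0,0,0],"grip":76},{"offset":[0,0,0],"dr":[0,0,0],"grip":70},{"offset":[0,0,0],"dr":[0,0,0],"grip":66},{"offset":[0,0,0],"dr":[0,0,0],"grip":62},{"offset":[0,0,0],"dr":[0,0,0],"grip":58}]' 50
python3 -m jog '[{"offset":[0,0,0],"dr":[0,0,0],"grip":50},{"offset":[0,0,0],"dr":[0,0,0],"grip":50},{"offset":[0,0,0],"dr":[0,0,0],"grip":50},{"offset":[0,0,0],"dr":[0,0,0],"grip":50}]' 50
```

```text
time: 14.92
tcp_pos: [552.4, 194.7, 48.7]
orientation: [-179.9, -0.1, 0.0]
ft_force: [-1.8, 2.0, 5.6]
opening: 59.0
gripper_force: 47.1
time: 15.25
tcp_pos: [552.4, 194.7, 48.8]
orientation: [-179.9, -0.1, 0.0]
ft_force: [-0.8, 2.3, 6.9]
opening: 58.6
gripper_force: 52.0
```

```bash
python3 -m jog '[{"offset":[0,0,-0.5],"dr":[0,0,0],"grip":50},{"offset":[0,0,-1],"dr":[0,0,0],"grip":50},{"offset":[0,0,-1],"dr":[0,0,0],"grip":50},{"offset":[0,0,-1],"dr":[0,0,0],"grip":50},{"offset":[0,0,-1],"dr":[0,0,0],"grip":50},{"offset":[0,0,-1],"dr":[0,0,0],"grip":50},{"offset":[0,0,-1],"dr":[0,0,0],"grip":50},{"offset":[0,0,-1],"dr":[0,0,0],"grip":50},{"offset":[0,0,-1],"dr":[0,0,0],"grip":50},{"offset":[0,0,-1],"dr":[0,0,0],"grip":50}]'
python3 -m jog '[{"offset":[0.1,0.5,-0.4],"dr":[0,0,0],"grip":50},{"offset":[0.1,1,0],"dr":[0,0,0],"grip":50},{"offset":[0.1,1,0],"dr":[0,0,0],"grip":50},{"offset":[0.1,1,0],"dr":[0,0,0],"grip":50},{"offset":[0.1,1,0],"dr":[0,0,0],"grip":50},{"offset":[0.1,1,0],"dr":[0,0,0],"grip":50},{"offset":[0.1,1,0],"dr":[0,0,0],"grip":50},{"offset":[0.1,1,0],"dr":[0,0,0],"grip":50},{"offset":[0.08,1,0],"dr":[0,0,0],"grip":50},{"offset":[0,1,0],"dr":[0,0,0],"grip":50}]'
python3 -m jog '[{"offset":[0,1,0],"dr":[0,0,0],"grip":50},{"offset":[0,1,0],"dr":[0,0,0],"grip":50},{"offset":[0,1,0],"dr":[0,0,0],"grip":50},{"offset":[0,1,0],"dr":[0,0,0],"grip":50},{"offset":[0,1,0],"dr":[0,0,0],"grip":50},{"offset":[0,1,0],"dr":[0,0,0],"grip":50},{"offset":[0,0.45,0],"dr":[0,0,0],"grip":50},{"offset":[0,0,0],"dr":[0,0,0],"grip":50},{"offset":[0,0,0],"dr":[0,0,0],"grip":50}]'
```

```text
time: 16.08
tcp_pos: [550.0, 192.1, 237.6]
orientation: [179.9, 0.2, -0.0]
ft_force: [-0.0, -0.0, -5.4]
opening: 58.5
gripper_force: 55.8
time: 16.92
tcp_pos: [567.8, 0.8, 244.2]
orientation: [179.9, 0.2, -0.1]
ft_force: [-0.1, -0.6, -5.7]
opening: 58.5
gripper_force: 55.8
time: 17.67
tcp_pos: [568.2, -125.8, 244.6]
orientation: [-180.0, 0.1, -0.1]
ft_force: [-0.2, 0.6, -5.1]
opening: 58.2
gripper_force: 55.8
```

```bash
python3 -m jog '[{"offset":[0.08,-0.06,0.5],"dr":[0,0,0],"grip":50},{"offset":[0,0,1],"dr":[0,0,0],"grip":50},{"offset":[0,0,1],"dr":[0,0,0],"grip":50},{"offset":[0,0,1],"dr":[0,0,0],"grip":50},{"offset":[0,0,1],"dr":[0,0,0],"grip":50},{"offset":[0,0,1],"dr":[0,0,0],"grip":50},{"offset":[0,0,1],"dr":[0,0,0],"grip":50},{"offset":[0,0,0.3],"dr":[0,0,0],"grip":50},{"offset":[0,0,0],"dr":[0,0,0],"grip":50},{"offset":[0,0,0],"dr":[0,0,0],"grip":50}]'
python3 - <<'E'
from h import *
b=manip.capture("scene")
b=cv2.resize(b[220:360,210:340],None,fx=3,fy=3)
cv2.imwrite("pics/s5.png",b[:,:,::-1])
print(manip.state()["tcp_pos"], ((proj("scene",[[570,-124.5,40],[570,-124.5,60]])-[210,220])*3).round(1).tolist())
E
```

```text
time: 18.5
tcp_pos: [571.2, -123.3, 109.2]
orientation: [-180.0, 0.0, 0.1]
ft_force: [1.2, 0.2, -5.3]
opening: 58.6
gripper_force: 56.2
[ 571.90107851 -123.89041244  110.00544046] [[262.4, 151.3], [263.7, 140.9]]
```

View pics/s5.png

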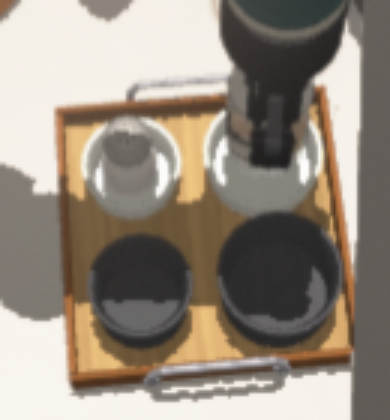

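The jar (crop 228–308) hangs centred over the wide cup (206–322), a hair to the right. I'll shift 2 mm and lower it.

```bash
python3 -m jog '[{"offset":[-0.1,0,0.5],"dr":[0,0,0],"grip":50},{"offset":[0,0,0.5],"dr":[0,0,0],"grip":50},{"offset":[0,0,0.4],"dr":[0,0,0],"grip":50},{"offset":[0,0,0.4],"dr":[0,0,0],"grip":50},{"offset":[0,0,0.2],"dr":[0,0,0],"grip":50},{"offset":[0,0,0],"dr":[0,0,0],"grip":50},{"offset":[0,0,0],"dr":[0,0,0],"grip":50}]'
python3 -m jog '[{"offset":[0,0,0.15],"dr":[0,0,0],"grip":50},{"offset":[0,0,0.1],"dr":[0,0,0],"grip":50},{"offset":[0,0,0],"dr":[0,0,0],"grip":50},{"offset":[0,0,0],"dr":[0,0,0],"grip":50}]'
```

```text
time: 19.13
tcp_pos: [568.7, -124.6, 68.8]
orientation: [-180.0, 0.0, -0.0]
ft_force: [-1.1, -1.9, -4.3]
opening: 58.6
gripper_force: 56.2
time: 19.47
tcp_pos: [568.9, -124.6, 64.3]
orientation: [180.0, -0.0, 0.0]
ft_force: [0.2, -0.5, -5.0]
opening: 58.3
gripper_force: 56.2
```

```bash
python3 -m jog '[{"offset":[0.03,0,0.08],"dr":[0,0,0],"grip":50},{"offset":[0,0,0],"dr":[0,0,0],"grip":50},{"offset":[0,0,0],"dr":[0,0,0],"grip":50}]'
```

```text
time: 19.72
tcp_pos: [569.5, -124.5, 62.7]
orientation: [-180.0, -0.0, 0.0]
ft_force: [-0.4, -0.6, -6.3]
opening: 58.1
gripper_force: 56.2
```

```bash
python3 -m jog '[{"offset":[0,0,0.06],"dr":[0,0,0],"grip":50},{"offset":[0,0,0],"dr":[0,0,0],"grip":50},{"offset":[0,0,0],"dr":[0,0,0],"grip":50}]'
```

```text
time: 19.97
tcp_pos: [569.6, -124.6, 61.9]
orientation: [180.0, -0.0, -0.0]
ft_force: [-1.0, 0.2, -0.7]
opening: 58.0
gripper_force: 56.6
```

```bash
python3 -m jog '[{"offset":[0,0,0],"dr":[0,0,0],"grip":60},{"offset":[0,0,0],"dr":[0,0,0],"grip":64},{"offset":[0,0,0],"dr":[0,0,0],"grip":70},{"offset":[0,0,0],"dr":[0,0,0],"grip":74},{"offset":[0,0,0],"dr":[0,0,0],"grip":74},{"offset":[0,0,-0.3],"dr":[0,0,0],"grip":74},{"offset":[0,0,-0.7],"dr":[0,0,0],"grip":74},{"offset":[0,0,-1],"dr":[0,0,0],"grip":74},{"offset":[0,0,-1],"dr":[0,0,0],"grip":74},{"offset":[0,0,-1],"dr":[0,0,0],"grip":74}]'
python3 -m jog '[{"offset":[0,0,-1],"dr":[0,0,0],"grip":80},{"offset":[0,0,-1],"dr":[0,0,0],"grip":80},{"offset":[0,0,-1],"dr":[0,0,0],"grip":80},{"offset":[0,0,-1],"dr":[0,0,0],"grip":80},{"offset":[0,0,-1],"dr":[0,0,0],"grip":80},{"offset":[-0.8,-1,0],"dr":[0,0,0],"grip":80},{"offset":[-0.8,-1,0],"dr":[0,0,0],"grip":80},{"offset":[-0.8,-1,0],"dr":[0,0,0],"grip":80},{"offset":[-0.8,-1,0],"dr":[0,0,0],"grip":80},{"offset":[-0.8,-1,0],"dr":[0,0,0],"grip":80}]'
python3 -m jog '[{"offset":[-0.8,-1,0],"dr":[0,0,0],"grip":80},{"offset":[-0.8,-1,0],"dr":[0,0,0],"grip":80},{"offset":[-0.95,-0.9,0],"dr":[0,0,0],"grip":80},{"offset":[0,0,0],"dr":[0,0,0],"grip":80},{"offset":[0,0,0],"dr":[0,0,0],"grip":80}]'
python3 - <<'E'
from h import *
a=manip.capture("top");b=manip.capture("scene")
print(manip.state()["joint_pos"])
a=cv2.resize(a[100:310,150:410],None,fx=1.8,fy=1.8);b=cv2.resize(b[120:330,210:340],None,fx=1.8,fy=1.8)
cv2.imwrite("pics/s6.png",np.hstack([a,b])[:,:,::-1])
E
```

```text
time: 20.8
tcp_pos: [569.3, -124.6, 142.7]
orientation: [180.0, 0.0, -0.0]
ft_force: [-0.2, 0.5, 0.0]
opening: 73.4
gripper_force: 0.0
time: 21.63
tcp_pos: [488.5, -23.8, 242.1]
orientation: [-180.0, -0.0, -0.0]
ft_force: [-0.2, 0.5, -0.5]
opening: 80.2
gripper_force: 0.0
time: 22.05
tcp_pos: [437.6, 34.3, 242.0]
orientation: [-180.0, -0.0, 0.2]
ft_force: [0.8, -0.5, -0.1]
opening: 80.1
gripper_force: 0.0
[-12.62223668  12.50668365   2.84299244 126.95179127  -0.91750458
  40.46512696 -99.18281693]
```

View pics/s6.png

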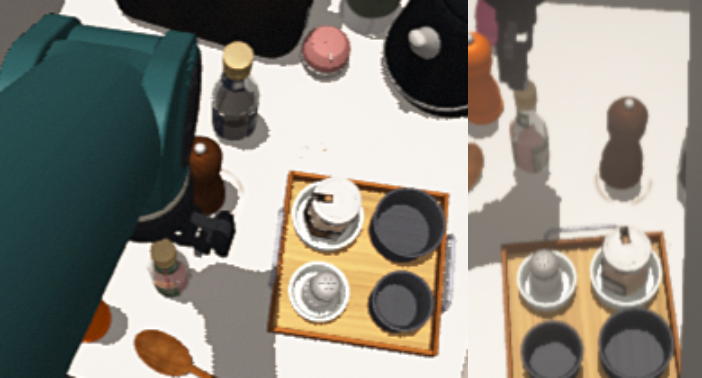

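The honey jar stands upright in the wide cup, top crop about (333,205), and the gripper is above the chilli bottle. I'll descend on it.

```bash
python3 -m jog '[{"offset":[0.03,0.03,0.5],"dr":[0,0,0],"grip":80},{"offset":[0,0,1],"dr":[0,0,0],"grip":80},{"offset":[0,0,1],"dr":[0,0,0],"grip":80},{"offset":[0,0,1],"dr":[0,0,0],"grip":80},{"offset":[0,0,1],"dr":[0,0,0],"grip":80},{"offset":[0,0,0.8],"dr":[0,0,0],"grip":80},{"offset":[0,0,0.6],"dr":[0,0,0],"grip":80},{"offset":[0,0,0.2],"dr":[0,0,0],"grip":80},{"offset":[0,0,0],"dr":[0,0,0],"grip":80},{"offset":[0,0,0],"dr":[0,0,0],"grip":80}]' 40
python3 -m jog '[{"offset":[0,0,0],"dr":[0,0,0],"grip":60},{"offset":[0,0,0],"dr":[0,0,0],"grip":50},{"offset":[0,0,0],"dr":[0,0,0],"grip":42},{"offset":[0,0,0],"dr":[0,0,0],"grip":38},{"offset":[0,0,0],"dr":[0,0,0],"grip":34},{"offset":[0,0,0],"dr":[0,0,0],"grip":30},{"offset":[0,0,0],"dr":[0,0,0],"grip":26},{"offset":[0,0,0],"dr":[0,0,0],"grip":20},{"offset":[0,0,0],"dr":[0,0,0],"grip":20}]'
```

```text
time: 22.98
tcp_pos: [439.9, 32.3, 119.7]
orientation: [180.0, -0.0, -0.1]
ft_force: [-0.1, 0.1, -0.0]
opening: 80.1
gripper_force: 0.0
time: 23.73
tcp_pos: [439.9, 33.1, 120.4]
orientation: [-180.0, -0.1, 0.0]
ft_force: [-0.8, 0.1, 6.3]
opening: 35.7
gripper_force: 39.2
```

```bash
python3 -m jog '[{"offset":[0,0,-0.3],"dr":[0,0,0],"grip":20},{"offset":[0,0,-0.7],"dr":[0,0,0],"grip":20},{"offset":[0,0,-1],"dr":[0,0,0],"grip":20},{"offset":[0,0,-1],"dr":[0,0,0],"grip":20},{"offset":[0,0,-1],"dr":[0,0,0],"grip":20},{"offset":[0,0,-1],"dr":[0,0,0],"grip":20},{"offset":[0,0,-1],"dr":[0,0,0],"grip":20},{"offset":[0,0,-0.5],"dr":[0,0,0],"grip":20},{"offset":[0,0,0],"dr":[0,0,0],"grip":20}]'
python3 -m jog '[{"offset":[0.2,0.4,0],"dr":[0,0,0],"grip":20},{"offset":[0.2,0.8,0],"dr":[0,0,0],"grip":20},{"offset":[0.2,0.9,0],"dr":[0,0,0],"grip":20},{"offset":[0.2,0.9,0],"dr":[0,0,0],"grip":20},{"offset":[0.2,0.9,0],"dr":[0,0,0],"grip":20},{"offset":[0.2,0.9,0],"dr":[0,0,0],"grip":20},{"offset":[0.2,0.9,0],"dr":[0,0,0],"grip":20},{"offset":[0.2,0.9,0],"dr":[0,0,0],"grip":20},{"offset":[0.2,0.9,0],"dr":[0,0,0],"grip":20},{"offset":[0.2,0.9,0],"dr":[0,0,0],"grip":20}]'
python3 -m jog '[{"offset":[0.2,0.9,0],"dr":[0,0,0],"grip":20},{"offset":[0.2,0.9,0],"dr":[0,0,0],"grip":20},{"offset":[0.15,0.9,0],"dr":[0,0,0],"grip":20},{"offset":[0,0.9,0],"dr":[0,0,0],"grip":20},{"offset":[0,0.8,0],"dr":[0,0,0],"grip":20},{"offset":[0,0.4,0],"dr":[0,0,0],"grip":20},{"offset":[0,0,0],"dr":[0,0,0],"grip":20},{"offset":[0,0,0],"dr":[0,0,0],"grip":20}]'
```

```text
time: 24.48
tcp_pos: [440.1, 33.0, 251.8]
orientation: [-179.9, -0.3, -0.0]
ft_force: [0.2, 0.1, -1.6]
opening: 35.1
gripper_force: 39.9
time: 25.32
tcp_pos: [477.9, -136.6, 247.8]
orientation: [-180.0, 0.2, -0.0]
ft_force: [0.1, 0.4, -3.1]
opening: 35.1
gripper_force: 39.9
time: 25.98
tcp_pos: [489.2, -230.9, 248.4]
orientation: [-179.9, 0.1, -0.1]
ft_force: [0.1, 0.4, -2.8]
opening: 35.3
gripper_force: 39.9
```

```bash
python3 -m jog '[{"offset":[0.09,0.12,0.4],"dr":[0,0,0],"grip":20},{"offset":[0,0,0.9],"dr":[0,0,0],"grip":20},{"offset":[0,0,0.9],"dr":[0,0,0],"grip":20},{"offset":[0,0,0.5],"dr":[0,0,0],"grip":20},{"offset":[0,0,0],"dr":[0,0,0],"grip":20},{"offset":[0,0,0],"dr":[0,0,0],"grip":20},{"offset":[0,0,0],"dr":[0,0,0],"grip":20}]'
python3 - <<'E'
from h import *
a=manip.capture("top");b=manip.capture("scene")
b=cv2.resize(b[210:350,210:340],None,fx=3,fy=3);a=cv2.resize(a[180:320,280:410],None,fx=3,fy=3)
cv2.imwrite("pics/s7.png",np.hstack([a,b])[:,:,::-1])
X=[[491,-233.3,60],[491,-233.3,75]]
print(manip.state()["tcp_pos"], ((proj("scene",X)-[210,210])*3+[390,0]).round(1).tolist(),((proj("top",X)-[280,180])*3).round(1).tolist())
E
```

```text
time: 26.57
tcp_pos: [492.5, -233.4, 196.0]
orientation: [180.0, -0.1, 0.0]
ft_force: [0.3, 0.2, -2.3]
opening: 35.0
gripper_force: 39.9
[ 492.66984977 -233.73907622  196.43242505] [[528.8, 311.0], [528.1, 304.5]] [[279.5, 260.5], [284.8, 257.3]]
```

View pics/s7.png

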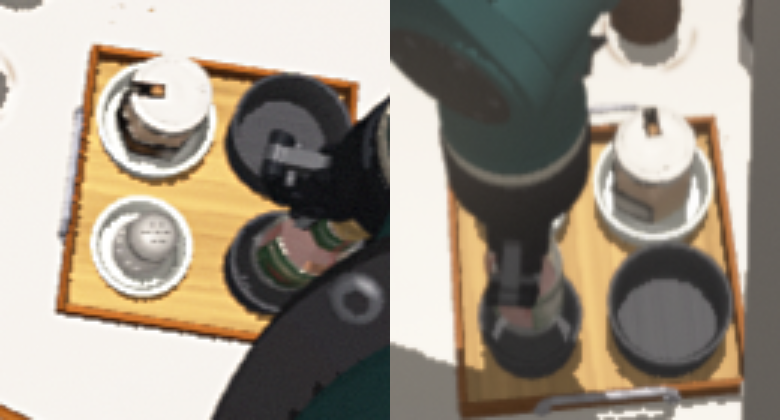

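The bottle's lower end (scene crop x 497–563) is centred over the narrow sleeve (481–580). I'll lower it.

```bash
python3 -m jog '[{"offset":[-0.06,0,0.4],"dr":[0,0,0],"grip":20},{"offset":[0,0,0.5],"dr":[0,0,0],"grip":20},{"offset":[0,0,0.5],"dr":[0,0,0],"grip":20},{"offset":[0,0,0.5],"dr":[0,0,0],"grip":20},{"offset":[0,0,0.5],"dr":[0,0,0],"grip":20},{"offset":[0,0,0.3],"dr":[0,0,0],"grip":20},{"offset":[0,0,0],"dr":[0,0,0],"grip":20},{"offset":[0,0,0],"dr":[0,0,0],"grip":20}]'
python3 -m jog '[{"offset":[0,0,0.12],"dr":[0,0,0],"grip":20},{"offset":[0,0,0.1],"dr":[0,0,0],"grip":20},{"offset":[0,0,0],"dr":[0,0,0],"grip":20},{"offset":[0,0,0],"dr":[0,0,0],"grip":20}]'
```

```text
time: 27.33
tcp_pos: [490.4, -233.5, 140.8]
orientation: [-180.0, 0.1, -0.0]
ft_force: [1.3, 0.3, -2.1]
opening: 35.4
gripper_force: 39.9
time: 27.67
tcp_pos: [490.7, -233.6, 137.3]
orientation: [180.0, -0.0, -0.0]
ft_force: [-0.2, -0.1, -1.6]
opening: 35.1
gripper_force: 39.9
```

```bash
python3 -m jog '[{"offset":[0,0,0.12],"dr":[0,0,0],"grip":20},{"offset":[0,0,0],"dr":[0,0,0],"grip":20},{"offset":[0,0,0],"dr":[0,0,0],"grip":20}]'
python3 -m jog '[{"offset":[0,0,0.06],"dr":[0,0,0],"grip":20},{"offset":[0,0,0],"dr":[0,0,0],"grip":20},{"offset":[0,0,0],"dr":[0,0,0],"grip":20}]'
```

```text
time: 27.92
tcp_pos: [490.6, -233.5, 134.7]
orientation: [-180.0, 0.0, 0.0]
ft_force: [-0.6, 0.1, -1.4]
opening: 35.1
gripper_force: 39.9
time: 28.17
tcp_pos: [490.9, -233.6, 133.6]
orientation: [180.0, -0.0, 0.0]
ft_force: [-0.5, -0.1, -0.4]
opening: 35.0
gripper_force: 40.1
```

```bash
python3 -m jog '[{"offset":[0,0,0.04],"dr":[0,0,0],"grip":20},{"offset":[0,0,0],"dr":[0,0,0],"grip":20},{"offset":[0,0,0],"dr":[0,0,0],"grip":20}]'
```

```text
time: 28.42
tcp_pos: [491.5, -233.6, 133.6]
orientation: [180.0, -0.1, 0.0]
ft_force: [-0.7, 0.6, 4.9]
opening: 35.2
gripper_force: 40.9
```

```bash
python3 -m jog '[{"offset":[0,0,0],"dr":[0,0,0],"grip":38},{"offset":[0,0,0],"dr":[0,0,0],"grip":44},{"offset":[0,0,0],"dr":[0,0,0],"grip":52},{"offset":[0,0,0],"dr":[0,0,0],"grip":62},{"offset":[0,0,0],"dr":[0,0,0],"grip":62},{"offset":[0,0,-0.4],"dr":[0,0,0],"grip":62},{"offset":[0,0,-1],"dr":[0,0,0],"grip":62},{"offset":[0,0,-1],"dr":[0,0,0],"grip":62},{"offset":[0,0,-1],"dr":[0,0,0],"grip":62},{"offset":[0,0,-1],"dr":[0,0,0],"grip":70}]'
python3 -m jog '[{"offset":[0,0,-1],"dr":[0,0,0],"grip":80},{"offset":[0,0,-0.6],"dr":[0,0,0],"grip":82},{"offset":[0.4,-1,0],"dr":[0,0,0],"grip":82},{"offset":[0.4,-1,0],"dr":[0,0,0],"grip":82},{"offset":[0.4,-1,0],"dr":[0,0,0],"grip":82},{"offset":[0.4,-1,0],"dr":[0,0,0],"grip":82},{"offset":[0.4,-1,0],"dr":[0,0,0],"grip":82},{"offset":[0.4,-1,0],"dr":[0,0,0],"grip":82},{"offset":[0.4,-1,0],"dr":[0,0,0],"grip":82},{"offset":[0.4,-1,0],"dr":[0,0,0],"grip":82}]'
python3 -m jog '[{"offset":[0.2,-1,0],"dr":[0,0,0],"grip":82},{"offset":[0,-1,0],"dr":[0,0,0],"grip":82},{"offset":[0,-1,0],"dr":[0,0,0],"grip":82},{"offset":[0,-1,0],"dr":[0,0,0],"grip":82},{"offset":[0,-1,0],"dr":[0,0,0],"grip":82},{"offset":[0,-0.45,0],"dr":[0,0,0],"grip":82},{"offset":[0,0,0],"dr":[0,0,0],"grip":82},{"offset":[0,0,0],"dr":[0,0,0],"grip":82}]'
python3 - <<'E'
from h import *
a=manip.capture("top");b=manip.capture("scene")
a=cv2.resize(a[100:310,150:410],None,fx=1.8,fy=1.8);b=cv2.resize(b[120:330,210:340],None,fx=1.8,fy=1.8)
cv2.imwrite("pics/s8.png",np.hstack([a,b])[:,:,::-1])
E
```

```text
time: 29.25
tcp_pos: [490.4, -233.6, 222.0]
orientation: [180.0, 0.0, -0.0]
ft_force: [0.5, 0.4, 0.4]
opening: 70.1
gripper_force: 0.0
time: 30.08
tcp_pos: [554.8, -72.6, 253.2]
orientation: [180.0, -0.0, -0.0]
ft_force: [-0.0, -0.5, -0.9]
opening: 82.0
gripper_force: 0.0
time: 30.75
tcp_pos: [558.6, 35.0, 252.9]
orientation: [180.0, -0.0, 0.0]
ft_force: [-0.9, -0.3, -0.1]
opening: 81.7
gripper_force: 0.0
```

View pics/s8.png

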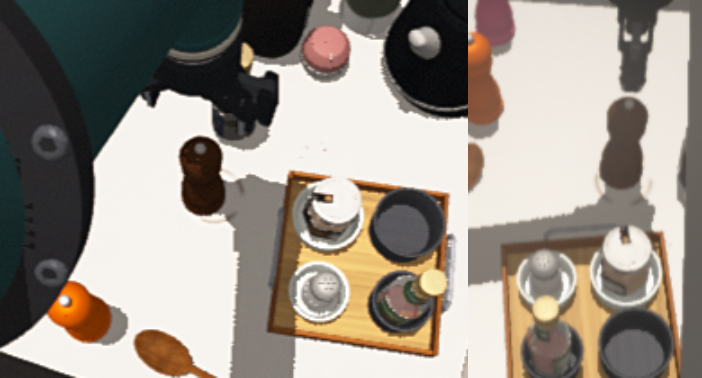

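The chilli bottle stands upright in its sleeve, top crop about (410,295). The gripper is above the dark mill, so I'll descend.

```bash
python3 -m jog '[{"offset":[0.02,0,0.5],"dr":[0,0,0],"grip":82},{"offset":[0,0,1],"dr":[0,0,0],"grip":82},{"offset":[0,0,1],"dr":[0,0,0],"grip":82},{"offset":[0,0,1],"dr":[0,0,0],"grip":82},{"offset":[0,0,1],"dr":[0,0,0],"grip":82},{"offset":[0,0,1],"dr":[0,0,0],"grip":82},{"offset":[0,0,0.8],"dr":[0,0,0],"grip":82},{"offset":[0,0,0.6],"dr":[0,0,0],"grip":82},{"offset":[0,0,0],"dr":[0,0,0],"grip":82},{"offset":[0,0,0],"dr":[0,0,0],"grip":82}]' 35
python3 -m jog '[{"offset":[0,0,0],"dr":[0,0,0],"grip":70},{"offset":[0,0,0],"dr":[0,0,0],"grip":62},{"offset":[0,0,0],"dr":[0,0,0],"grip":57},{"offset":[0,0,0],"dr":[0,0,0],"grip":53},{"offset":[0,0,0],"dr":[0,0,0],"grip":50},{"offset":[0,0,0],"dr":[0,0,0],"grip":47},{"offset":[0,0,0],"dr":[0,0,0],"grip":44},{"offset":[0,0,0],"dr":[0,0,0],"grip":40},{"offset":[0,0,0],"dr":[0,0,0],"grip":40}]'
```

```text
time: 31.68
tcp_pos: [558.4, 34.3, 113.7]
orientation: [180.0, 0.1, -0.1]
ft_force: [0.0, -0.1, 0.0]
opening: 82.0
gripper_force: 0.0
time: 32.43
tcp_pos: [559.6, 35.4, 115.6]
orientation: [-180.0, -0.1, -0.0]
ft_force: [-0.9, 0.3, 5.9]
opening: 47.1
gripper_force: 34.9
```

```bash
python3 -m jog '[{"offset":[0,0,-0.3],"dr":[0,0,0],"grip":40},{"offset":[0,0,-0.7],"dr":[0,0,0],"grip":40},{"offset":[0,0,-1],"dr":[0,0,0],"grip":40},{"offset":[0,0,-1],"dr":[0,0,0],"grip":40},{"offset":[0,0,-1],"dr":[0,0,0],"grip":40},{"offset":[0,0,-1],"dr":[0,0,0],"grip":40},{"offset":[0,0,-1],"dr":[0,0,0],"grip":40},{"offset":[0,0,-0.9],"dr":[0,0,0],"grip":40},{"offset":[0,0,0],"dr":[0,0,0],"grip":40}]'
python3 -m jog '[{"offset":[0.1,0.4,0],"dr":[0,0,0],"grip":40},{"offset":[0.1,0.8,0],"dr":[0,0,0],"grip":40},{"offset":[0.1,0.9,0],"dr":[0,0,0],"grip":40},{"offset":[0.1,0.9,0],"dr":[0,0,0],"grip":40},{"offset":[0.1,0.9,0],"dr":[0,0,0],"grip":40},{"offset":[0.1,0.9,0],"dr":[0,0,0],"grip":40},{"offset":[0.1,0.9,0],"dr":[0,0,0],"grip":40},{"offset":[0.1,0.9,0],"dr":[0,0,0],"grip":40},{"offset":[0.1,0.9,0],"dr":[0,0,0],"grip":40},{"offset":[0.1,0.9,0],"dr":[0,0,0],"grip":40}]'
python3 -m jog '[{"offset":[0.1,0.9,0],"dr":[0,0,0],"grip":40},{"offset":[0.1,0.9,0],"dr":[0,0,0],"grip":40},{"offset":[0.1,0.9,0],"dr":[0,0,0],"grip":40},{"offset":[0,0.9,0],"dr":[0,0,0],"grip":40},{"offset":[0,0.5,0],"dr":[0,0,0],"grip":40},{"offset":[0,0.2,0],"dr":[0,0,0],"grip":40},{"offset":[0,0,0],"dr":[0,0,0],"grip":40},{"offset":[0,0,0],"dr":[0,0,0],"grip":40}]'
```

```text
time: 33.18
tcp_pos: [561.1, 35.7, 256.2]
orientation: [-179.9, -0.4, -0.0]
ft_force: [1.3, 0.1, -1.7]
opening: 47.3
gripper_force: 36.4
time: 34.02
tcp_pos: [577.4, -133.9, 250.3]
orientation: [-180.0, 0.2, -0.0]
ft_force: [-0.4, -0.6, -2.8]
opening: 46.7
gripper_force: 36.4
time: 34.68
tcp_pos: [584.6, -217.5, 251.9]
orientation: [-179.9, 0.1, 0.0]
ft_force: [0.1, 0.1, -2.3]
opening: 47.1
gripper_force: 36.4
```

```bash
python3 -m jog '[{"offset":[0.03,0.04,0.4],"dr":[0,0,0],"grip":40},{"offset":[0,0,0.9],"dr":[0,0,0],"grip":40},{"offset":[0,0,0.9],"dr":[0,0,0],"grip":40},{"offset":[0,0,0.7],"dr":[0,0,0],"grip":40},{"offset":[0,0,0],"dr":[0,0,0],"grip":40},{"offset":[0,0,0],"dr":[0,0,0],"grip":40},{"offset":[0,0,0],"dr":[0,0,0],"grip":40}]'
python3 - <<'E'
from h import *
a=manip.capture("top");b=manip.capture("scene")
b=cv2.resize(b[210:350,210:340],None,fx=3,fy=3);a=cv2.resize(a[180:320,280:410],None,fx=3,fy=3)
cv2.imwrite("pics/s9.png",np.hstack([a,b])[:,:,::-1])
E
```

```text
time: 35.27
tcp_pos: [586.4, -218.8, 195.2]
orientation: [180.0, -0.1, 0.1]
ft_force: [0.1, 0.6, -2.4]
opening: 47.3
gripper_force: 36.5
```

View pics/s9.png

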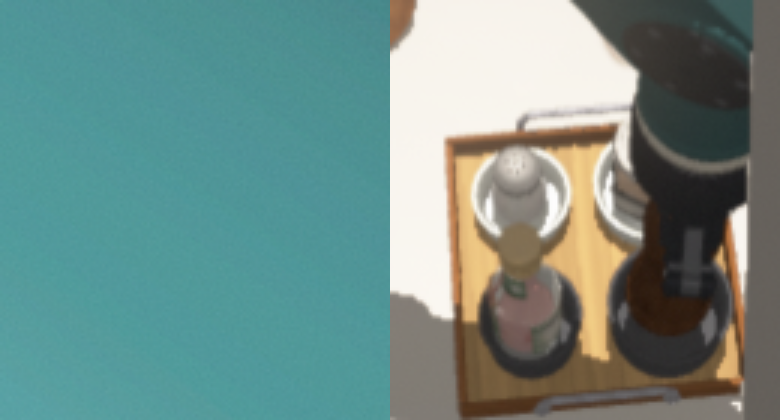

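```bash
python3 - <<'E'
from h import *
X=[[585.6,-218.4,60],[586.4,-218.8,80],[586.4,-218.8,110],[586.4,-245,200],[586.4,-245,220]]
print(((proj("scene",X)-[210,210])*3+[390,0]).round(1).tolist())
b=cv2.imread("pics/s9.png")
for r in (235,250,265,280,295,310,325): print(r,[tuple(int(v) for v in b[r,x][::-1]) for x in range(606,736,10)])
E
```

```text
[[668.6, 300.3], [671.5, 292.2], [674.1, 278.3], [680.9, 273.7], [683.1, 262.9]]
235 [(133, 105, 70), (125, 110, 89), (142, 139, 133), (222, 220, 209), (55, 41, 32), (47, 31, 20), (29, 29, 30), (27, 27, 28), (55, 54, 56), (64, 63, 64), (29, 29, 30), (28, 28, 29), (141, 89, 48)]
250 [(234, 194, 126), (239, 201, 131), (133, 106, 70), (108, 96, 84), (48, 31, 20), (46, 29, 17), (34, 28, 25), (28, 27, 29), (60, 59, 60), (62, 62, 63), (28, 27, 28), (66, 50, 34), (117, 79, 45)]
265 [(234, 195, 126), (238, 199, 133), (72, 70, 70), (53, 33, 21), (44, 28, 17), (40, 25, 15), (38, 33, 33), (52, 51, 53), (63, 62, 62), (62, 62, 62), (45, 45, 46), (117, 106, 96), (136, 99, 62)]
280 [(231, 189, 124), (74, 72, 73), (54, 41, 34), (45, 27, 16), (43, 27, 13), (43, 25, 13), (33, 31, 31), (32, 32, 34), (59, 59, 60), (55, 55, 56), (28, 29, 31), (38, 37, 38), (91, 87, 84)]
295 [(187, 154, 112), (49, 48, 49), (53, 37, 26), (45, 28, 17), (46, 28, 18), (48, 30, 17), (31, 25, 22), (30, 25, 22), (38, 36, 36), (39, 38, 38), (25, 24, 26), (42, 40, 41), (59, 57, 57)]
310 [(193, 160, 114), (55, 54, 54), (96, 91, 90), (49, 31, 19), (38, 22, 11), (47, 28, 15), (47, 28, 16), (47, 28, 16), (48, 29, 16), (46, 28, 15), (56, 41, 32), (48, 47, 47), (58, 57, 57)]
325 [(171, 136, 89), (48, 47, 48), (57, 55, 56), (45, 42, 41), (45, 28, 17), (48, 29, 15), (50, 31, 17), (47, 28, 14), (52, 32, 17), (48, 35, 28), (109, 106, 107), (76, 74, 75), (98, 93, 89)]
```

The mill's foot (scene crop row 310, x 632–708) is centred over the wide sleeve (predicted 670). I'll lower it.

```bash
python3 -m jog '[{"offset":[-0.03,0,0.4],"dr":[0,0,0],"grip":40},{"offset":[0,0,0.5],"dr":[0,0,0],"grip":40},{"offset":[0,0,0.5],"dr":[0,0,0],"grip":40},{"offset":[0,0,0.5],"dr":[0,0,0],"grip":40},{"offset":[0,0,0.5],"dr":[0,0,0],"grip":40},{"offset":[0,0,0.4],"dr":[0,0,0],"grip":40},{"offset":[0,0,0.1],"dr":[0,0,0],"grip":40},{"offset":[0,0,0],"dr":[0,0,0],"grip":40},{"offset":[0,0,0],"dr":[0,0,0],"grip":40}]'
python3 -m jog '[{"offset":[0,0,0.1],"dr":[0,0,0],"grip":40},{"offset":[0,0,0.08],"dr":[0,0,0],"grip":40},{"offset":[0,0,0],"dr":[0,0,0],"grip":40},{"offset":[0,0,0],"dr":[0,0,0],"grip":40}]'
```

```text
time: 36.12
tcp_pos: [585.2, -219.4, 136.6]
orientation: [180.0, 0.0, -0.0]
ft_force: [-0.5, -0.2, -1.6]
opening: 46.8
gripper_force: 36.5
time: 36.45
tcp_pos: [585.1, -219.4, 133.3]
orientation: [180.0, -0.0, -0.0]
ft_force: [1.2, 0.3, -2.3]
opening: 46.7
gripper_force: 36.5
```

```bash
python3 -m jog '[{"offset":[0,0,0.12],"dr":[0,0,0],"grip":40},{"offset":[0,0,0.04],"dr":[0,0,0],"grip":40},{"offset":[0,0,0],"dr":[0,0,0],"grip":40},{"offset":[0,0,0],"dr":[0,0,0],"grip":40}]'
python3 -m jog '[{"offset":[0,0,0.05],"dr":[0,0,0],"grip":40},{"offset":[0,0,0],"dr":[0,0,0],"grip":40},{"offset":[0,0,0],"dr":[0,0,0],"grip":40}]'
```

```text
time: 36.78
tcp_pos: [584.9, -219.3, 129.8]
orientation: [-180.0, 0.0, 0.0]
ft_force: [-0.9, -0.1, -1.4]
opening: 46.9
gripper_force: 36.5
time: 37.03
tcp_pos: [585.1, -219.4, 128.9]
orientation: [180.0, -0.0, -0.0]
ft_force: [0.1, 0.1, -2.4]
opening: 47.3
gripper_force: 36.5
```

```bash
python3 -m jog '[{"offset":[0,0,0.06],"dr":[0,0,0],"grip":40},{"offset":[0,0,0],"dr":[0,0,0],"grip":40},{"offset":[0,0,0],"dr":[0,0,0],"grip":40}]'
```

```text
time: 37.28
tcp_pos: [585.6, -219.5, 128.7]
orientation: [180.0, -0.1, -0.0]
ft_force: [-1.5, 0.7, 6.5]
opening: 47.5
gripper_force: 36.9
```

```bash
python3 -m jog '[{"offset":[0,0,0],"dr":[0,0,0],"grip":50},{"offset":[0,0,0],"dr":[0,0,0],"grip":56},{"offset":[0,0,0],"dr":[0,0,0],"grip":64},{"offset":[0,0,0],"dr":[0,0,0],"grip":74},{"offset":[0,0,0],"dr":[0,0,0],"grip":74},{"offset":[0,0,-0.3],"dr":[0,0,0],"grip":74},{"offset":[0,0,-0.7],"dr":[0,0,0],"grip":74},{"offset":[0,0,-1],"dr":[0,0,0],"grip":74},{"offset":[0,0,-1],"dr":[0,0,0],"grip":74},{"offset":[0,0,-1],"dr":[0,0,0],"grip":74}]'
python3 -m jog '[{"offset":[0,0,-1],"dr":[0,0,0],"grip":74},{"offset":[0,0,-1],"dr":[0,0,0],"grip":74},{"offset":[0,0.5,0],"dr":[0,0,0],"grip":74},{"offset":[0,1,0],"dr":[0,0,0],"grip":74},{"offset":[0,1,0],"dr":[0,0,0],"grip":74},{"offset":[0,1,0],"dr":[0,0,0],"grip":74},{"offset":[0,1,0],"dr":[0,0,0],"grip":74},{"offset":[0,1,0],"dr":[0,0,0],"grip":74},{"offset":[0,1,0],"dr":[0,0,0],"grip":74},{"offset":[0,1,0],"dr":[0,0,0],"grip":74}]'
python3 -m jog '[{"offset":[0,1,0],"dr":[0,0,0],"grip":74},{"offset":[0,1,0],"dr":[0,0,0],"grip":74},{"offset":[0,1,0],"dr":[0,0,0],"grip":74},{"offset":[0,1,0],"dr":[0,0,0],"grip":74},{"offset":[0,1,0],"dr":[0,0,0],"grip":74},{"offset":[0,0.5,0],"dr":[0,0,0],"grip":74},{"offset":[0,0,0],"dr":[0,0,0],"grip":74},{"offset":[0,0,0],"dr":[0,0,0],"grip":74}]'
python3 - <<'E'
from h import *
a=manip.capture("top");b=manip.capture("scene")
a=cv2.resize(a[100:310,150:410],None,fx=1.8,fy=1.8);b=cv2.resize(b[150:360,200:340],None,fx=1.8,fy=1.8)
cv2.imwrite("pics/s10.png",np.hstack([a,b])[:,:,::-1])
E
```

```text
time: 38.12
tcp_pos: [584.9, -219.3, 208.7]
orientation: [-180.0, 0.0, -0.0]
ft_force: [0.2, -0.1, 0.4]
opening: 74.1
gripper_force: 0.0
time: 38.95
tcp_pos: [584.3, -370.8, 247.0]
orientation: [-180.0, 0.1, -0.0]
ft_force: [-0.6, -0.0, 0.2]
opening: 74.1
gripper_force: 0.0
time: 39.62
tcp_pos: [584.4, -479.3, 247.0]
orientation: [-179.9, 0.1, -0.1]
ft_force: [0.4, -0.3, -0.5]
opening: 74.0
gripper_force: 0.0
```

View pics/s10.png

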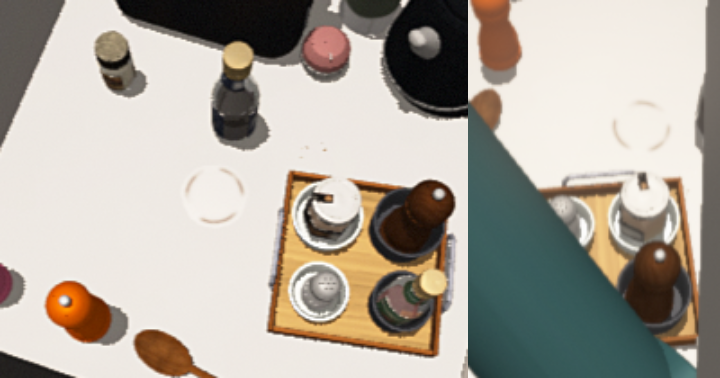

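All four items stand upright in their holders: salt (322,285), honey (333,205), chilli (410,295) and mill (420,215). The sauce bottle and spice jar haven't moved.

```bash
python3 -c "
from station import manip
print(manip.job_done())"
```

```text
the job is handed in; nothing more can be done
None
```

The job is handed in at about 40 s of the 106 s allowed: in the last pictures the salt, honey, chilli bottle and pepper mill stood upright in their holders, placed in the order asked, and the sauce bottle and spice jar were where they started.

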